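# Dock the sample tray

### The job

Hook behind the far lip of the steel sample tray and drag it towards you, flat on the bench with its three vials standing in it, into the guide rails of the docking frame. Push it home against the end stop there, the sprung plunger fully in, with a steady push of about 10 N on the stop and never as much as 25 N, then let go and leave it seated. Do not disturb the blue-capped bottle, the amber dropper bottle or the tape roll.

Things in the scene. Friction and masses are not known exactly. Their poses are not given: they have to be found in the camera images.
- tray: loose open steel tray. Outer walls 90 mm (its x) by 130 mm (its y), 40 mm high, 3 mm thick, floor 4 mm; an outward lip 6 mm wide and 6 mm thick runs round the top (102 x 142 mm over the lips). 0.6 to 0.9 kg; its drag on the bench varies (about 2 to 6 N). Origin: centre of its underside; x points to its far side, away from the robot, z up
- far_lip (a point): outer edge of the tray's far lip at its middle, 51 mm along the tray's x from its origin, at the lip's top, 40 mm above the bench; axes as the tray's
- dock: aluminium frame fixed to the bench. Two straight rails 25 mm high, inner faces at y = -67.5 and 67.5 mm, run from x = -32 to 70 mm, then flare out by 20 mm a side up to x = 100 mm. The near end carries the end stop. The docked tray's x lies along the dock's x. Origin: on the bench, midway between the rails; x points to the open far end, z up
- plunger (a joint): black sprung pin, 16 mm above the bench in the far face of the end stop: 0 = out, 8 mm proud; 0.008 m = in, flush. Its spring (0.3 to 1.5 N) cannot push the tray back. The stop is a grey block 60 mm wide, 28 mm high between the rails; its far face is clamped firmly anywhere from dock x = 0 to 25 mm, not reported: feel for it. The tray's near wall presses the pin
- vial_1: glass vial with black cap, 22 mm across, 44 mm tall, standing loose on the tray floor in its near half. Origin: centre of its underside, z along its height
- vial_2: second such vial
- vial_3: third such vial
- bottle_blue_cap: white bottle with blue cap, 58 mm across, 117 mm tall, beyond the tray; origin at its underside. To be left alone
- dropper_amber: small amber dropper bottle, 38 mm across, 84 mm tall, to the left of the tray; origin at its underside. To be left alone
- tape_roll: roll of tape lying flat, 62 mm across, 18 mm high, to the right of the dock; origin at its underside. To be left alone
Things that resemble listed ones, but are neither listed nor needed, are in the scene too. What is shaped like the vial_1 but green or pink is not meant.

How it is judged:
By the outcome, as a careful person would: the job done as asked, in the order asked, and still so for the second after the job is handed in, with the robot touching nothing.
It also fails if it takes over 61 s, if anything falls off the work surface, if the arm or the gripper's body presses on something with over 40 N, if the wrist force passes 120 N, or if a joint passes its speed limit or range.

### The arm

A 7-joint arm with a two-finger parallel gripper is mounted at the origin on a cart in front of the work surface, level with it; the furniture and walls round the work are solid. World frame = base frame: x ahead of the robot, y to its left, z up, the work surface at z = 0. Lengths are in mm, angles in rad, forces in N, time in s.
With the tool pointing down it reaches from about 400 to 925 mm from the base axis. Payload 4.1 kg.
Tool frame: the origin (TCP) lies on the centre line of the jaws, within the pads' length; the fingertips stand 19 mm ahead of it and the grasp point (between the pads) is the TCP; z points along the fingers, x is the direction in which the jaws open and shut, and the axes are right-handed (so a half turn about z gives the same grasp; the last joint's range is limited). The gripper opens to 85 mm and grips with 20 to 120 N. Pads are 22 mm wide; open, the fingers measure 114 mm over their backs; the gripper's body (76 mm by 85 mm) begins 54 mm behind the grasp point. The pads swing forward as they close: fully open they stand 13 mm farther back than shut.
Start: joints at [-1.348, 0.398, 0.045, 1.537, -0.019, 1.207, -0.051], TCP at [205.557, 616.674, 250.347] pointing down, gripper open.
Joint ranges: [-2.82, 2.82], [-0.49, 2.23], [-1.37, 1.46], [0, 2.46], [-1.36, 4.5], [0.23, 2], [-2.94, 2.94]. Speed limits (rad/s): [2.57, 2.57, 3.14, 3.14, 3.14, 3.14, 3.14].

### API

Orientations are given as a unit quaternion [x, y, z, w].
In Python, from plant import env gives the robot as it stands.
- The arm moves only by the tool arm_command, never from a script. Its argument "moves" is a list of rows, each an object with "dp": the shift along the tool's x, y, z in mm, a list of three; "yaw": the turn about the tool's z in degrees; "claw": the finger opening in mm, from 0 to 85.4. In form: [{"dp": [x, y, z], "yaw": yaw, "claw": claw}, ...]. A call has 1 to 12 rows; each row shifts and turns the pose as measured when the row begins, along the tool's axes as they then stand; what a row does not reach is not made up. A row lasts 1/8 s, in which the tool goes at most 62.5 mm and 10.7 degrees, less where a joint would pass 70% of its speed; a pose out of reach is approached as far as the arm can. A call with a gripper value outside its range is refused whole. The fingers move at their own pace and stop on an object; the grip force is fixed at half the most. Time passes only in rows, so rows that do not move let the fingers close. It gives the time, the measured TCP pose, the force and the opening at its end, in the units of the state.
- env.get_obs(): the state, without advancing time (a new reading comes with each control period).
- env.capture(name): name is "scene" or "top" or "wrist"; returns the picture (400x640x3 uint8, red, green, blue); there is no depth.
- env.camera_info(name): a dict with "mtx" (3x3 intrinsics, pixels), "eye" and "rotation" of the camera in the world. Camera axes: x right, y down, z forward; pixel columns grow to the right and rows downward; lengths in mm; the calibration is good to about 2 mm. A picture is of the moment at which its call begins: read the wrist's pose just before it. camera_info takes no time and is no camera call; for the wrist camera it gives the pose at the moment of the call.
- env.sign_off(): hands the job in, once; it reports no verdict.
The state is a dict: "time": time; "qpos": joint angles; "qd": joint speeds; "effort": joint torques, N m; "tool_pos": TCP position; "tcp_rot": TCP orientation; "contact_force": force on the tool from outside, world axes, zero at the start; "torque": the same for the moment, N m; "width": opening from 0.0 (shut) to 1.0 (fully open).
Only numpy, scipy, OpenCV 4.12 (cv2) and the standard library are available. Lean on these libraries where they do the work, as an engineer would, in place of code of your own. Each camera call takes 0.05 s, during which the arm holds its last target.

## Working session

There is one attempt and no reset: what is moved stays moved. The work goes in short steps, Python scripts to look and compute and a tool call to move; the robot and the scene stay as the last step left them, time stands still between calls to the robot, and variables do not carry over. Pictures are saved under pics/ and viewed, and the job is handed in when it is done.

Besides the shell and the picture viewer there is one more tool, called after "Emit:" as name(argument=value, ...) on one line, values as JSON. arm_command: Moves the arm, as the interface text tells. Its arguments: {"type":"object","properties":{"moves":{"type":"array","items":{"type":"object","properties":{"dp":{"type":"array","items":{"type":"number"}},"yaw":{"type":"number"},"claw":{"type":"number"}}}}},"required":["moves"]}

```bash
ls; mkdir -p pics; python3 - <<'E'
from plant import env
import cv2
o=env.get_obs()
print({k:o[k] for k in ('time','tool_pos','tcp_rot','contact_force','width')})
for n in('scene','top'):
    cv2.imwrite(f'pics/{n}0.png',env.capture(n)[:,:,::-1])
    print(n,env.camera_info(n))
E
```

```text
pics
{'time': 0.0, 'tool_pos': array([205.35202618, 616.05278421, 249.24454839]), 'tcp_rot': array([ 8.11221294e-01,  5.84738372e-01, -7.85755263e-04,  6.56279271e-04]), 'contact_force': array([ 0.74997064,  0.42011204, -0.48435209]), 'width': 0.9970629360475952}
scene {'mtx': array([[394.2088424 ,   0.        , 319.30512787],
       [  0.        , 394.2088424 , 201.1661766 ],
       [  0.        ,   0.        ,   1.        ]]), 'eye': array([246.96759653, 696.34717272, 684.3764864 ]), 'rotation': array([-0.27483236,  0.89006589, -0.34591935,  0.11220378])}
top {'mtx': array([[488.07580938,   0.        , 317.30534196],
       [  0.        , 488.07580938, 195.93259351],
       [  0.        ,   0.        ,   1.        ]]), 'eye': array([ 444.63457236,  222.83905945, 1408.02562197]), 'rotation': array([ 0.71381407, -0.69885727,  0.0342514 , -0.02991357])}
```

View pics/scene0.png

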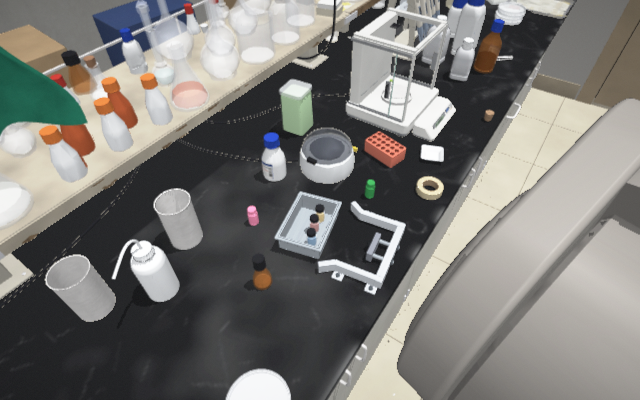

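View pics/top0.png

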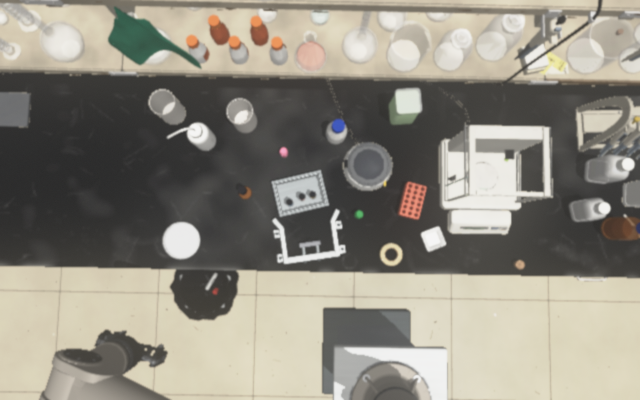

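The top view shows the tray at about (300,193), with 3 dark vials in its near half. The dock is at (310,240) with the stop at (310,246), the bottle at (336,130), the dropper at (244,191) and the tape at (391,254). The lookalikes are a pink vial (283,152), a green vial (359,214) and a red rack (413,200). Next I'll crop closer.

```bash
cat > h.py <<'E'
import numpy as np,cv2
from scipy.spatial.transform import Rotation as R
from plant import env
def ray(n,px,z,ci=None):
    c=ci or env.camera_info(n); px=np.atleast_2d(px).astype(float)
    d=np.c_[px,np.ones(len(px))]@np.linalg.inv(c['mtx']).T
    d=R.from_quat(c['rotation']).apply(d); e=np.array(c['eye'])
    return e+d*((z-e[2])/d[:,2])[:,None]
def proj(n,P,ci=None):
    c=ci or env.camera_info(n)
    q=R.from_quat(c['rotation']).inv().apply(np.atleast_2d(P)-c['eye'])@c['mtx'].T
    return q[:,:2]/q[:,2:]
E
python3 - <<'E'
import cv2
a=cv2.imread('pics/top0.png')[115:275,225:405]; cv2.imwrite('pics/topc.png',cv2.resize(a,None,fx=4.4,fy=3.7*4.4/4.4,interpolation=2) if 0 else cv2.resize(a,None,fx=3.7,fy=3.7,interpolation=2))
a=cv2.imread('pics/scene0.png')[120:300,240:460]; cv2.imwrite('pics/scenec.png',cv2.resize(a,None,fx=3.3,fy=3.3,interpolation=2))
from h import *
for n,p,z in [('tray',(300,193),40),('bottle',(337,126),117),('dropper',(242,188),84),('tape',(391,254),18),('stop',(310,246),28),('railL far',(278,222),25),('railR far',(336,212),25),('railL near',(281,260),25),('railR near',(343,256),25),('pink',(283,152),44),('green',(359,214),44),('pot',(368,165),60)]:
    print(n,ray('top',p,z)[0].round())
E
```

```text
tray [576. 265.  40.]
bottle [752. 167. 117.]
dropper [583. 422.  84.]
tape [411.   4.  18.]
stop [429. 233.  28.]
railL far [494. 325.  25.]
railR far [526. 162.  25.]
railL near [388. 314.  25.]
railR near [402. 140.  25.]
pink [692. 315.  44.]
green [521.  98.  44.]
pot [657.  76.  60.]
```

View pics/topc.png

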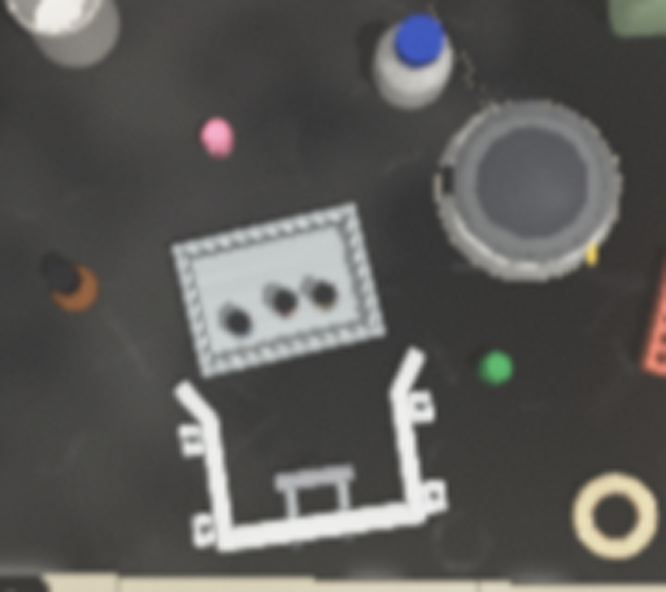

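View pics/scenec.png

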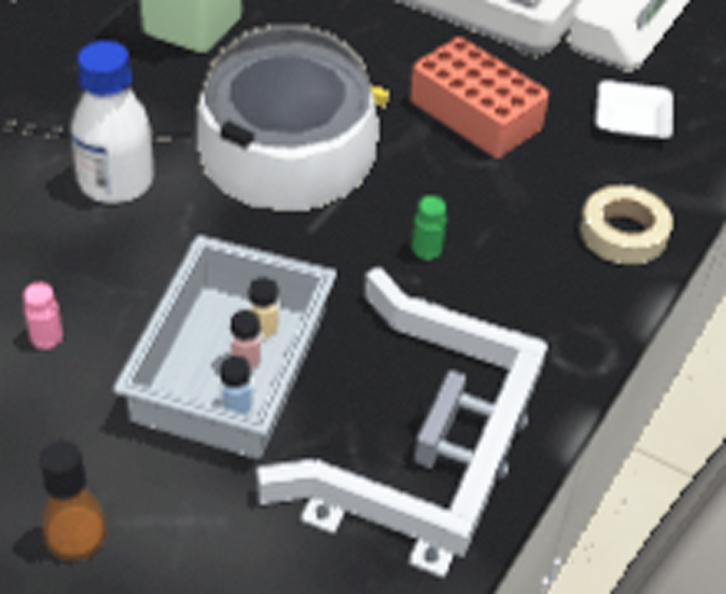

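```bash
python3 - <<'E'
from h import *
f=lambda a:np.array(a)/3.7+[225-.5+.5/3.7,115-.5+.5/3.7]
c=ray('top',f([(173,243),(355,204),(385,334),(205,378)]),40)[:,:2]
o=c.mean(0); print('tray',o.round(1))
for a,b in((0,1),(1,2),(2,3),(3,0)):
    d=c[b]-c[a]; print(np.linalg.norm(d).round(1),np.degrees(np.arctan2(d[1],d[0])).round(1))
# dock top points: left inner, right inner, bar far edge
L=ray('top',f([(219,420),(231,528)]),25)[:,:2];Rr=ray('top',f([(394,400),(409,507)]),25)[:,:2];B=ray('top',f([(231,528),(409,507)]),25)[:,:2]
B2=ray('top',f([(219,550),(425,522)]),25)[:,:2]
S=ray('top',f([(275,478),(351,466)]),28)[:,:2]
for n,p in zip('L R B B2 S'.split(),(L,Rr,B,B2,S)):
    d=p[0]-p[1];print(n,p.round(1).tolist(),np.linalg.norm(d).round(1),np.degrees(np.arctan2(d[1],d[0])).round(1))
W=np.linalg.norm
print('bottle base',ray('top',f((410,80)),20)[0].round(),'pink',ray('top',f((217,130)),40)[0].round())
c2=ray('scene',np.array([(200,237),(336,270),(262,434),(117,388)])/3.3+[240,120],40)[:,:2]
print('scene tray',c2.round(1).tolist(),c2.mean(0))
print(c.round(1).tolist())
ob=env.get_obs();print(R.from_quat(ob['tcp_rot']).as_matrix().round(3))
E
```

```text
tray [576.8 264.1]
142.0 -76.6
102.2 -166.0
140.5 105.0
106.0 14.9
L [[477.1, 308.4], [395.4, 297.1]] 82.5 7.9
R [[495.2, 175.0], [414.1, 162.0]] 82.2 9.0
B [[395.4, 297.1], [414.1, 162.0]] 136.3 97.9
B2 [[378.7, 305.7], [403.0, 149.7]] 157.9 98.9
S [[434.0, 264.5], [444.3, 206.9]] 58.5 100.1
bottle base [745. 167.  20.] pink [699. 315.  40.]
scene tray [[640.2, 210.9], [546.1, 184.6], [511.2, 322.9], [605.5, 344.9]] [575.74260156 265.80727002]
[[610.7, 346.2], [643.7, 208.0], [544.6, 183.2], [508.3, 318.9]]
[[ 0.316  0.949 -0.   ]
 [ 0.949 -0.316 -0.002]
 [-0.002  0.    -1.   ]]
```

The wanted tray is the steel one at top px (300,193). It is the only tray, holds three black-capped vials in its near half, and the crop confirms it. It lies at about (576,265) with yaw 14°. The dock is at about (436,234) with yaw 8.5°. I'll move above and behind the far lip.

Emit:
arm_command(moves=[{"dp": [-8, 24, 0], "yaw": 0, "claw": 85}, {"dp": [-14, 42, 0], "yaw": 0, "claw": 85}, {"dp": [-15, 45, 0], "yaw": 0, "claw": 85}, {"dp": [-15, 45, 0], "yaw": 0, "claw": 85}, {"dp": [-15, 45, 0], "yaw": 0, "claw": 85}, {"dp": [-15, 45, 0], "yaw": 0, "claw": 85}, {"dp": [-15, 45, 0], "yaw": 0, "claw": 85}, {"dp": [-15, 45, 0], "yaw": 0, "claw": 85}, {"dp": [-15, 45, 0], "yaw": 0, "claw": 85}, {"dp": [-15, 45, 0], "yaw": 0, "claw": 85}])

```text
time: 1.35
tool_pos: [569.2, 342.9, 242.9]
tcp_rot: [0.807, 0.59, -0.006, 0.0]
contact_force: [-0.0, 0.5, -0.0]
width: 0.994
```

Emit:
arm_command(moves=[{"dp": [-11, 32, 0], "yaw": 0, "claw": 85}, {"dp": [-11, 32, 0], "yaw": 0, "claw": 85}, {"dp": [-11, 30, 0], "yaw": 0, "claw": 85}, {"dp": [0, 0, 0], "yaw": -10.5, "claw": 85}, {"dp": [0, 0, 0], "yaw": -10.5, "claw": 85}, {"dp": [0, 0, 0], "yaw": -10.5, "claw": 85}, {"dp": [0, 0, 0], "yaw": 0, "claw": 85}])

```text
time: 2.22
tool_pos: [653.3, 272.8, 236.9]
tcp_rot: [0.615, 0.788, -0.01, -0.001]
contact_force: [-0.7, 0.6, -0.6]
width: 0.995
```

```bash
python3 - <<'E'
from h import *
o=env.get_obs(); ci=env.camera_info('wrist'); im=env.capture('wrist')
cv2.imwrite('pics/w1.png',im[:,:,::-1]); print(o['time'],o['tool_pos'],R.from_quat(o['tcp_rot']).as_matrix().round(3).tolist()); print(ci)
np.savez('w1.npz',**ci)
E
```

```text
2.225 [653.2517151  272.75793641 236.9326005 ] [[-0.243, 0.97, -0.015], [0.97, 0.243, -0.015], [-0.011, -0.018, -1.0]]
{'mtx': array([[288.67193936,   0.        , 323.97429349],
       [  0.        , 288.67193936, 199.04881036],
       [  0.        ,   0.        ,   1.        ]]), 'eye': array([585.15386318, 258.45563853, 362.49822714]), 'rotation': array([0.60883529, 0.78181984, 0.10261564, 0.08687547])}
```

View pics/w1.png

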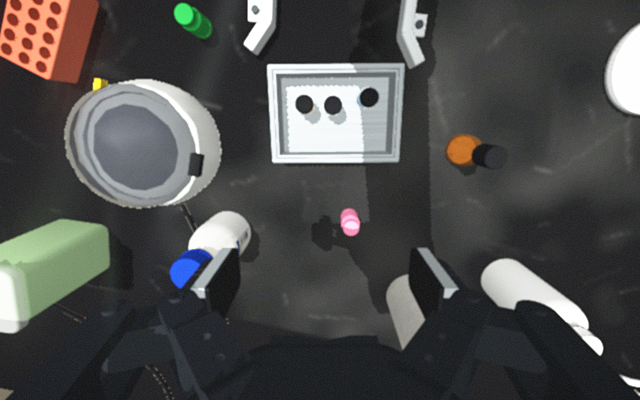

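The wrist view shows the tray lip corners at about (267,64), (405,63), (400,162) and (272,163). The fingers point at the free area beyond it. I'll refine with this view.

```bash
python3 - <<'E'
from h import *
ci={k:v for k,v in np.load('w1.npz').items()}
im=cv2.imread('pics/w1.png')
g=cv2.cvtColor(im,6)
m=(g>95).astype(np.uint8); m[:,:255]=0;m[:,415:]=0;m[:58]=0;m[170:]=0
cv2.imwrite('pics/w1c.png',cv2.resize(im[0:180,230:440],None,fx=3.3,fy=3.3,interpolation=2))
cs,_=cv2.findContours(m,0,1); c=max(cs,key=cv2.contourArea)
q=cv2.approxPolyDP(cv2.convexHull(c),6,True)[:,0]; print(q.tolist())
P=ray('w',q,40,ci)[:,:2]
rc=cv2.minAreaRect(ray('w',cv2.convexHull(c)[:,0],40,ci)[:,:2].astype(np.float32)); print(rc)
print(P.round(1).tolist())
E
```

```text
[[404, 64], [397, 162], [272, 162], [267, 64]]
((578.7586669921875, 265.2596130371094), (103.0428466796875, 143.08743286132812), 14.469035148620605)
[[513.1, 321.2], [610.7, 345.3], [645.0, 209.7], [547.1, 184.9]]
```

View pics/w1c.png

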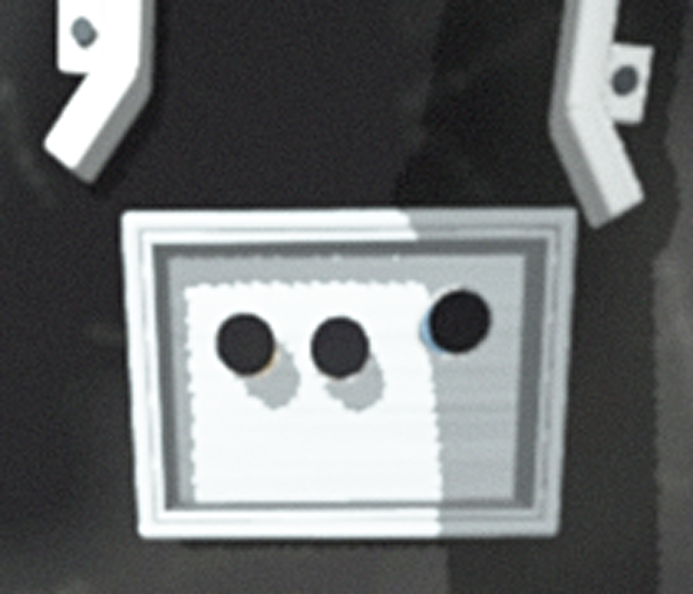

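```bash
python3 - <<'E'
from h import *
ci={k:v for k,v in np.load('w1.npz').items()}
px=np.array([(75,172),(137,85),(568,105),(608,213)])/3.3+[230-.35,-.35]
P=ray('w',px,25,ci)[:,:2]; M=np.array([(100,-87.5),(70,-67.5),(70,67.5),(100,87.5)])
print(P.round(1).tolist())
A,B=M-M.mean(0),P-P.mean(0)
th=np.arctan2((A[:,0]*B[:,1]-A[:,1]*B[:,0]).sum(),(A*B).sum())
Rm=np.array([[np.cos(th),-np.sin(th)],[np.sin(th),np.cos(th)]])
t=P.mean(0)-Rm@M.mean(0); print('dock',t.round(1),np.degrees(th).round(2)); print(((P-t)@Rm).round(1))
# check via top image: project expected dock on top
T=lambda x,y,z:np.r_[t+Rm@[x,y],z]
pts=[T(*p) for p in [(-32,67.5,25),(70,67.5,25),(100,87.5,25),(-32,-67.5,25),(70,-67.5,25),(100,-87.5,25),(0,30,28),(0,-30,28),(25,30,28),(25,-30,28)]]
print(((proj('top',pts)-[225,115])*3.7).round().tolist())
im=cv2.imread('pics/top0.png')[115:275,225:405]; im=cv2.resize(im,None,fx=3.7,fy=3.7,interpolation=2)
for i,p in enumerate((proj('top',pts)+.5-[225,115])*3.7): cv2.circle(im,(int(p[0]),int(p[1])),2,(0,0,255) if i<6 else (0,255,0),-1)
cv2.imwrite('pics/chk.png',im)
E
```

```text
[[537.3, 164.0], [508.0, 178.5], [480.7, 312.1], [507.4, 334.4]]
dock [424.8 231.8] 10.48
[[ 98.4 -87.2]
 [ 72.1 -67.5]
 [ 69.6  68.8]
 [ 99.9  85.9]]
[[235.0, 546.0], [215.0, 413.0], [183.0, 379.0], [411.0, 517.0], [389.0, 385.0], [408.0, 342.0], [277.0, 496.0], [355.0, 483.0], [272.0, 463.0], [350.0, 451.0]]
```

View pics/chk.png

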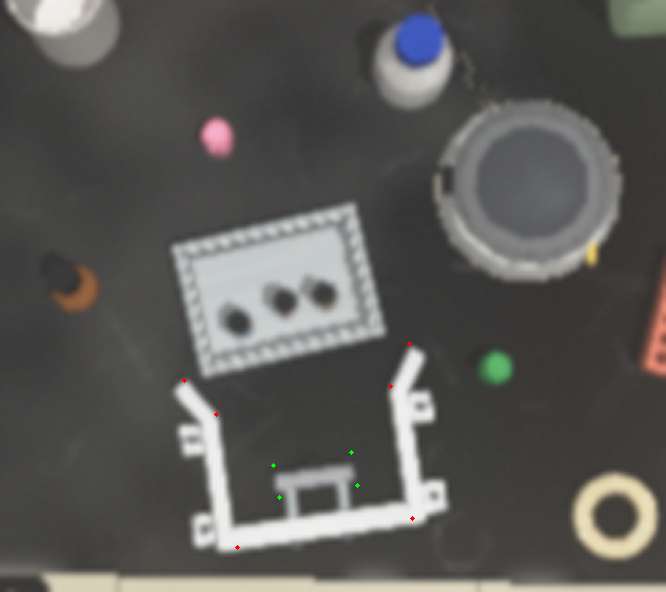

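Emit:
arm_command(moves=[{"dp": [5, 2, 20], "yaw": 0, "claw": 85}, {"dp": [5, 2, 35], "yaw": 0, "claw": 85}, {"dp": [4, 2, 35], "yaw": 0, "claw": 85}, {"dp": [0, 0, 35], "yaw": 0, "claw": 85}, {"dp": [0, 0, 30], "yaw": 0, "claw": 85}, {"dp": [0, 0, 10], "yaw": 0, "claw": 85}, {"dp": [0, 0, 0], "yaw": 0, "claw": 85}])

```text
time: 3.15
tool_pos: [649.1, 288.1, 58.6]
tcp_rot: [0.619, 0.786, -0.013, -0.003]
contact_force: [-0.7, -0.8, 0.6]
width: 1.001
```

```bash
cat >look.py <<'E'
from h import *
import sys
n=sys.argv[1]
o=env.get_obs(); ci=env.camera_info('wrist'); im=env.capture('wrist')
cv2.imwrite(f'pics/{n}.png',im[:,:,::-1]); np.savez(n+'.npz',**ci)
u=R.from_quat(o['tcp_rot']).as_matrix()
print(o['time'],o['tool_pos'].round(1),u.round(3).tolist(),'yawx',np.degrees(np.arctan2(u[1,0],u[0,0])).round(2),o['contact_force'].round(2),o['width'])
p=o['tool_pos'][:2]-[508.35,247.25]; a=np.radians(9.5); print('dock frame TCP',85+p@[np.cos(a),np.sin(a)],p@[-np.sin(a),np.cos(a)])
E
python3 look.py w2
```

```text
3.15 [649.1 288.1  58.6] [[-0.234, 0.972, -0.021], [0.972, 0.234, -0.018], [-0.012, -0.024, -1.0]] yawx 103.56 [-0.72 -0.81  0.61] 1.000913210649966
dock frame TCP 230.58128694587552 17.0818004546546
```

View pics/w2.png

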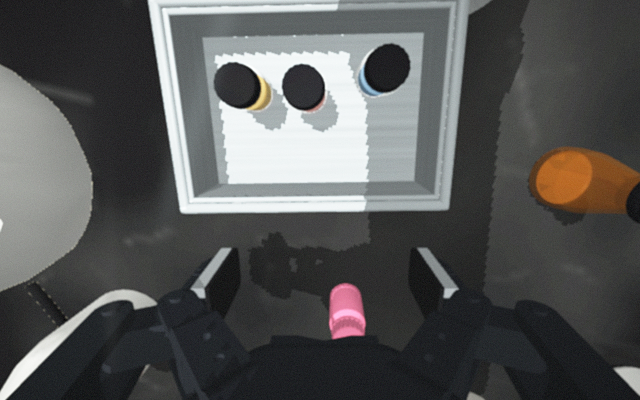

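```bash
python3 - <<'E'
from h import *
ci=dict(np.load('w2.npz'))
P=ray('w',[(182,213),(450,211)],40,ci)[:,:2]; print(P.round(1).tolist())
d=P[1]-P[0]; print(np.linalg.norm(d),np.degrees(np.arctan2(d[1],d[0])),P.mean(0))
o=env.get_obs(); nrm=np.array([d[1],-d[0]])/np.linalg.norm(d); v=o['tool_pos'][:2]-P.mean(0); print('TCP beyond lip',v@nrm,'along',v@d/np.linalg.norm(d))
print(proj('w',np.array([[o['tool_pos'][0],o['tool_pos'][1],z] for z in (58.6,39.6)]),ci))
E
```

```text
[[645.2, 211.1], [610.5, 347.6]]
140.93666616096883 104.26983796253553 [627.8527576  279.35258563]
TCP beyond lip 22.995597232204272 along 3.3943705292534423
[[321.37796483 268.94734982]
 [322.11518452 251.80675146]]
```

Emit:
arm_command(moves=[{"dp": [-2, 0, 12], "yaw": -0.7, "claw": 85}, {"dp": [-1, 0, 12], "yaw": 0, "claw": 85}, {"dp": [0, 0, 9], "yaw": 0, "claw": 85}, {"dp": [0, 0, 0], "yaw": 0, "claw": 85}])

```text
time: 3.7
tool_pos: [651.4, 285.1, 27.0]
tcp_rot: [0.614, 0.789, -0.011, -0.001]
contact_force: [-0.9, -0.4, 0.9]
width: 0.993
```

```bash
python3 look.py w3
```

```text
3.7 [651.4 285.1  27. ] [[-0.246, 0.969, -0.015], [0.969, 0.246, -0.015], [-0.011, -0.019, -1.0]] yawx 104.25 [-0.86 -0.43  0.89] 0.9925734949073004
dock frame TCP 232.3845331387193 13.758306202931161
```

View pics/w3.png

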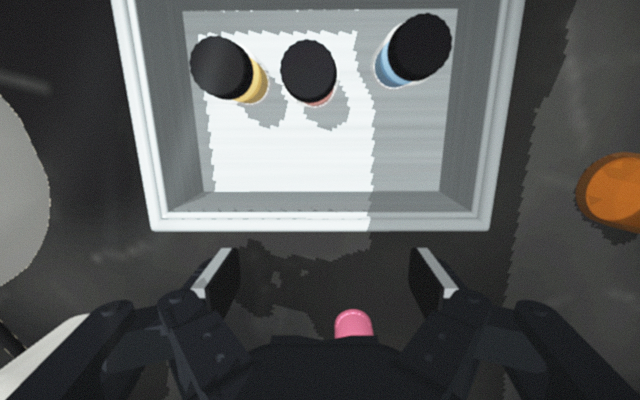

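The fingers stand just behind the far lip (lip edge at row 230, fingers at row 248). I'll approach slowly.

Emit:
arm_command(moves=[{"dp": [0, -4, 0], "yaw": 0, "claw": 85}, {"dp": [0, -4, 0], "yaw": 0, "claw": 85}, {"dp": [0, -3, 0], "yaw": 0, "claw": 85}, {"dp": [0, -2, 0], "yaw": 0, "claw": 85}, {"dp": [0, -2, 0], "yaw": 0, "claw": 85}])

```text
time: 4.38
tool_pos: [637.9, 282.0, 29.4]
tcp_rot: [0.614, 0.789, -0.008, -0.0]
contact_force: [3.4, 0.0, -2.6]
width: 0.996
```

```bash
python3 look.py w4
```

```text
4.375 [637.9 282.   29.4] [[-0.247, 0.969, -0.01], [0.969, 0.247, -0.013], [-0.01, -0.013, -1.0]] yawx 104.28 [ 3.43  0.02 -2.6 ] 0.9961213555728876
dock frame TCP 218.53555961145847 12.905979239451748
```

View pics/w4.png

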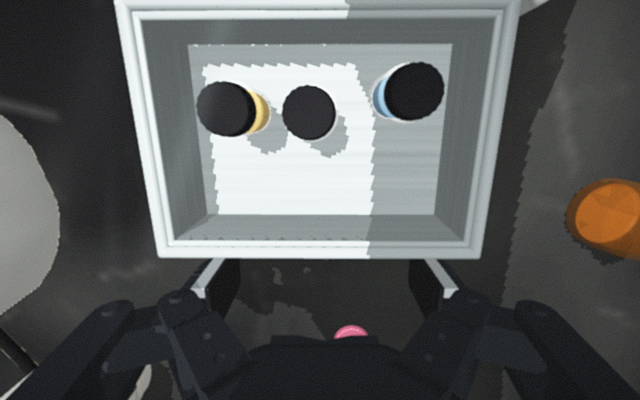

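Emit:
arm_command(moves=[{"dp": [-0.5, -2, 1], "yaw": 0.25, "claw": 85}, {"dp": [-0.5, -2, 1], "yaw": 0.25, "claw": 85}, {"dp": [-0.5, -2, 1], "yaw": 0.25, "claw": 85}, {"dp": [-0.6, -2, 1], "yaw": 0.25, "claw": 85}, {"dp": [-0.6, -2, 1], "yaw": 0.25, "claw": 85}, {"dp": [-0.6, -2, 0.5], "yaw": 0.25, "claw": 85}])

```text
time: 5.18
tool_pos: [636.9, 279.8, 29.8]
tcp_rot: [0.624, 0.781, 0.003, 0.006]
contact_force: [4.8, 2.6, -1.1]
width: 0.991
```

```bash
python3 look.py w5
```

```text
5.175 [636.9 279.8  29.8] [[-0.221, 0.975, 0.013], [0.975, 0.221, -0.004], [-0.006, 0.012, -1.0]] yawx 102.77 [ 4.79  2.6  -1.14] 0.9914996812920809
dock frame TCP 217.10929823195002 10.888210678117765
```

View pics/w5.png

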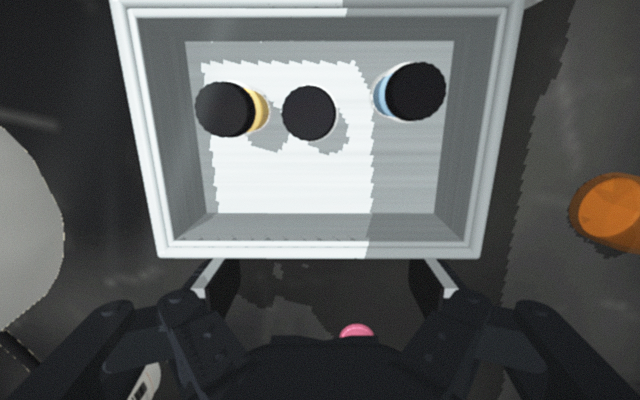

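Emit:
arm_command(moves=[{"dp": [-0.6, -3.5, 1], "yaw": 0.25, "claw": 85}, {"dp": [-0.8, -4, 1], "yaw": 0.25, "claw": 85}, {"dp": [-0.8, -4, 1], "yaw": 0.25, "claw": 85}, {"dp": [-0.8, -4, 1], "yaw": 0.25, "claw": 85}])

```text
time: 5.72
tool_pos: [631.0, 276.2, 30.1]
tcp_rot: [0.632, 0.775, 0.012, 0.011]
contact_force: [6.4, 2.6, 0.2]
width: 0.995
```

```bash
python3 look.py w6
```

```text
5.725 [631.  276.2  30.1] [[-0.201, 0.979, 0.033], [0.98, 0.201, 0.004], [-0.003, 0.033, -0.999]] yawx 101.61 [6.37 2.61 0.24] 0.9949144163038948
dock frame TCP 210.73097592811052 8.336584618926377
```

Emit:
arm_command(moves=[{"dp": [-1.5, -6, 0.5], "yaw": 0.4, "claw": 85}, {"dp": [-1.5, -7, 0.5], "yaw": 0.4, "claw": 85}, {"dp": [-1.5, -7, 0.5], "yaw": 0.4, "claw": 85}])

```text
time: 6.15
tool_pos: [617.0, 269.3, 30.4]
tcp_rot: [0.641, 0.767, 0.018, 0.014]
contact_force: [5.0, 2.0, 1.4]
width: 0.998
```

```bash
python3 look.py w7
```

```text
6.15 [617.  269.3  30.4] [[-0.178, 0.983, 0.045], [0.984, 0.177, 0.009], [0.001, 0.045, -0.999]] yawx 100.24 [4.96 2.05 1.41] 0.9977878393288276
dock frame TCP 195.7712344378777 3.8671379085429853
```

View pics/w7.png

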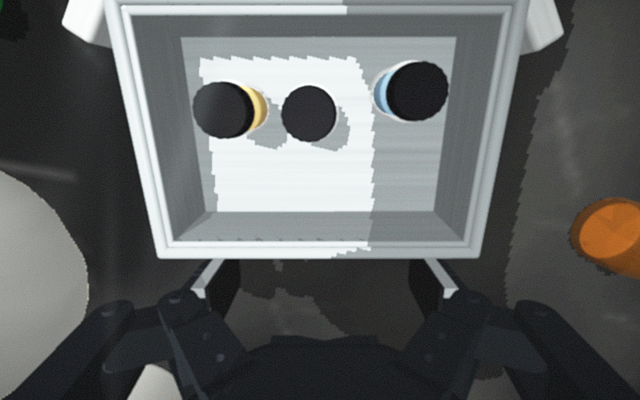

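The tray is following rigidly and the vials are standing. The flares show at (75,25) and (545,25), roughly symmetric about the tray. I'll check alignment from the top camera.

```bash
python3 - <<'E'
import cv2
from plant import env
for n,(a,b,c,d) in {'top':(115,275,225,405),'scene':(120,300,240,460)}.items():
    im=env.capture(n)[:,:,::-1]; cv2.imwrite(f'pics/{n}7.png',cv2.resize(im[a:b,c:d],None,fx=3.3,fy=3.3,interpolation=2))
E
```

```text
(no output)
```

View pics/top7.png

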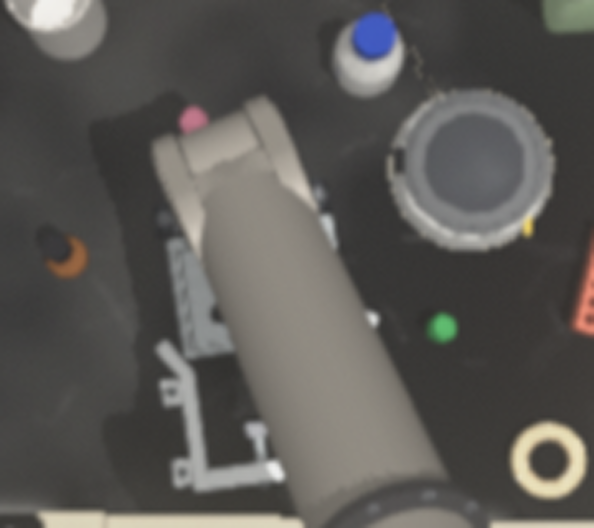

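View pics/scene7.png

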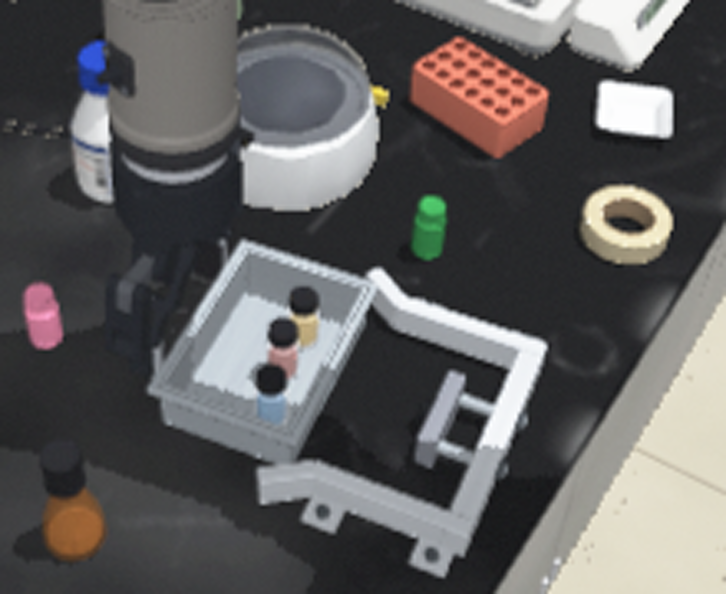

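```bash
python3 - <<'E'
import cv2
im=cv2.imread('pics/scene7.png')
cv2.imwrite('pics/s7z.png',cv2.resize(im[225:575,140:560],None,fx=1.7,fy=1.7,interpolation=2))
E
```

```text
(no output)
```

View pics/s7z.png

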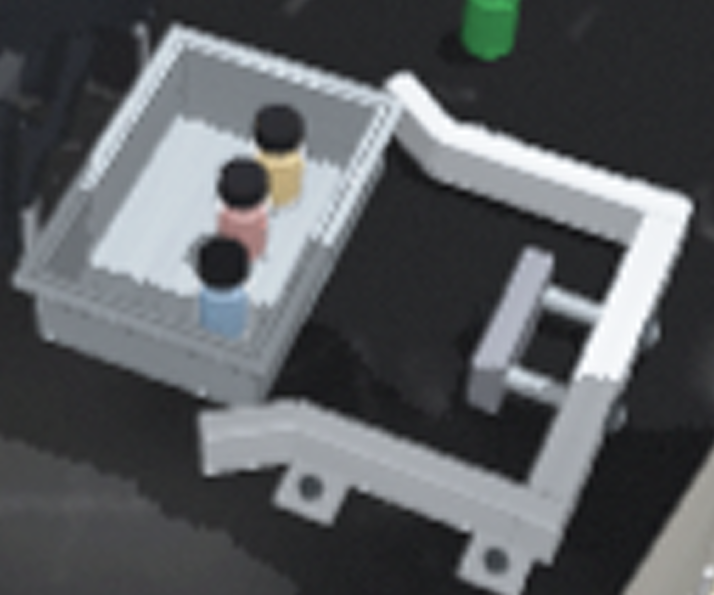

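```bash
python3 - <<'E'
from h import *
f=lambda a:(np.array(a)/1.7+[140,225])/3.3+[240-.35,120-.35]
T=ray('scene',f([(15,280),(177,25),(405,102),(264,374)]),40)[:,:2]
D=ray('scene',f([(437,145),(643,215),(303,402),(532,487)]),25)[:,:2]
S=ray('scene',f([(525,252),(472,372)]),28)[:,:2]
ang=lambda d:np.degrees(np.arctan2(d[1],d[0])).round(1)
print('tray',T.mean(0).round(1),ang(T[1]-T[2]),ang(T[0]-T[3]),ang(T[0]-T[1])-90,ang(T[3]-T[2])-90)
print('dock',D.round(1).tolist(),ang(D[0]-D[1]),ang(D[2]-D[3]),ang(D[2]-D[0])-90,ang(D[3]-D[1])-90, 'stop',S.round(1).tolist(),ang(S[1]-S[0])-90)
k=(D[0]+D[2])/2
for a in (9,9.5,10):
    r=np.radians(a);u=np.array([np.cos(r),np.sin(r)]);v=np.array([-u[1],u[0]])
    print(a,'tray in dock',70+(T.mean(0)-k)@u,(T.mean(0)-k)@v,'stop x',70+(S.mean(0)-k)@u)
E
```

```text
tray [553.1 257. ] 9.1 9.5 10.299999999999997 10.5
dock [[500.8, 180.3], [417.7, 166.8], [478.7, 311.5], [394.2, 296.6]] 9.3 10.0 9.599999999999994 10.200000000000003 stop [[445.4, 209.9], [434.6, 268.4]] 10.5
9 tray in dock 134.21616385449238 1.0612972821450382 stop x 19.735061375701775
9.5 tray in dock 134.2229801481491 0.5008722377509054 stop x 19.747078987546757
10 tray in dock 134.22490561321814 -0.05959095000333685 stop x 19.762923553888925
```

The tray is at yaw about 9.8° with a lateral error of about 0–1 mm, so it is aligned with the dock. The stop face is about 69 mm ahead. I'll pull straight.

Emit:
arm_command(moves=[{"dp": [0, -6, 0.5], "yaw": 0, "claw": 85}, {"dp": [0, -7, 0.5], "yaw": 0, "claw": 85}, {"dp": [0, -7, 0.5], "yaw": 0, "claw": 85}, {"dp": [0, -7, 0.5], "yaw": 0, "claw": 85}, {"dp": [0, -7, 0.5], "yaw": 0, "claw": 85}])

```text
time: 6.92
tool_pos: [593.2, 264.1, 30.5]
tcp_rot: [0.642, 0.766, 0.026, 0.02]
contact_force: [6.6, 1.6, 1.6]
width: 0.99
```

```bash
python3 look.py w8
```

```text
6.925 [593.2 264.1  30.5] [[-0.175, 0.982, 0.064], [0.985, 0.175, 0.014], [0.003, 0.065, -0.998]] yawx 100.08 [6.56 1.65 1.61] 0.9901159307090864
dock frame TCP 171.5067857754143 2.582197281619781
```

View pics/w8.png

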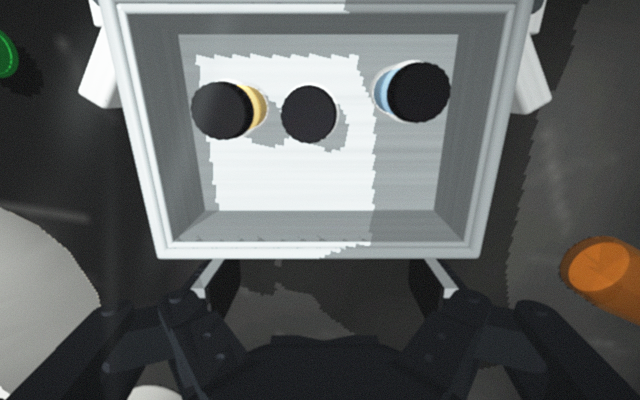

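The tray sits centred between the flares and the vials are standing. I'll continue.

Emit:
arm_command(moves=[{"dp": [0, -6, 0.5], "yaw": 0, "claw": 85}, {"dp": [0, -7, 0.5], "yaw": 0, "claw": 85}, {"dp": [0, -7, 0.5], "yaw": 0, "claw": 85}, {"dp": [0, -7, 0.5], "yaw": 0, "claw": 85}])

```text
time: 7.48
tool_pos: [575.0, 260.3, 30.7]
tcp_rot: [0.642, 0.765, 0.033, 0.025]
contact_force: [6.8, 1.1, 2.4]
width: 0.996
```

```bash
cp look.py l2.py; cat >>l2.py <<'E'
s=env.capture('scene')[:,:,::-1]; cv2.imwrite(f'pics/s_{n}.png',cv2.resize(s[180:300,290:420],None,fx=5,fy=5,interpolation=2))
E
python3 l2.py w9
```

```text
7.475 [575.  260.3  30.7] [[-0.174, 0.981, 0.081], [0.985, 0.173, 0.019], [0.004, 0.083, -0.997]] yawx 99.99 [6.85 1.15 2.37] 0.9958639010128278
dock frame TCP 152.9225395293824 1.859777172781506
```

View pics/s_w9.png

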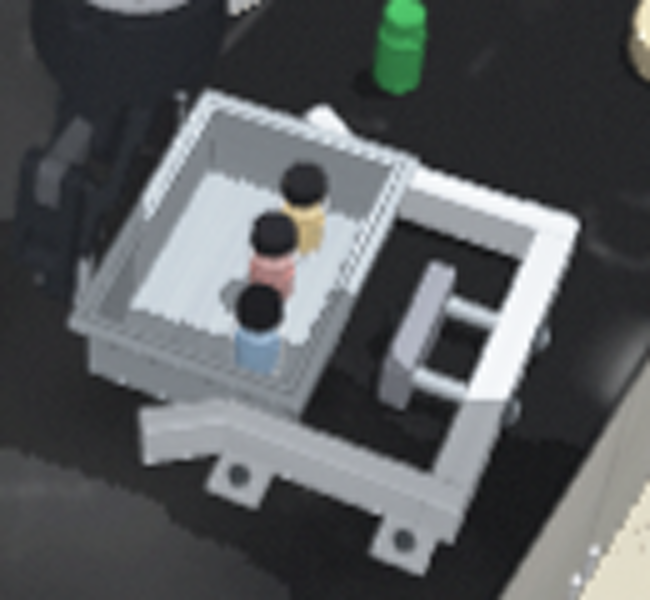

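Emit:
arm_command(moves=[{"dp": [0, -6, 0.5], "yaw": 0, "claw": 85}, {"dp": [0, -6, 0.5], "yaw": 0, "claw": 85}, {"dp": [0, -6, 0.5], "yaw": 0, "claw": 85}, {"dp": [0, -5, 0.3], "yaw": 0, "claw": 85}])

```text
time: 8.07
tool_pos: [560.7, 257.4, 30.8]
tcp_rot: [0.643, 0.765, 0.04, 0.03]
contact_force: [6.7, 1.8, 0.1]
width: 0.997
```

Emit:
arm_command(moves=[{"dp": [0, -4, 0.3], "yaw": 0, "claw": 85}, {"dp": [0, -4, 0.3], "yaw": 0, "claw": 85}])

```text
time: 8.32
tool_pos: [556.4, 256.4, 30.9]
tcp_rot: [0.643, 0.764, 0.043, 0.032]
contact_force: [5.7, 0.8, 1.2]
width: 0.995
```

```bash
python3 l2.py w10
```

```text
8.325 [556.4 256.4  30.9] [[-0.172, 0.98, 0.104], [0.985, 0.17, 0.025], [0.007, 0.107, -0.994]] yawx 99.9 [5.67 0.85 1.17] 0.9946051157875342
dock frame TCP 133.90016449337688 1.11884662146404
```

View pics/s_w10.png

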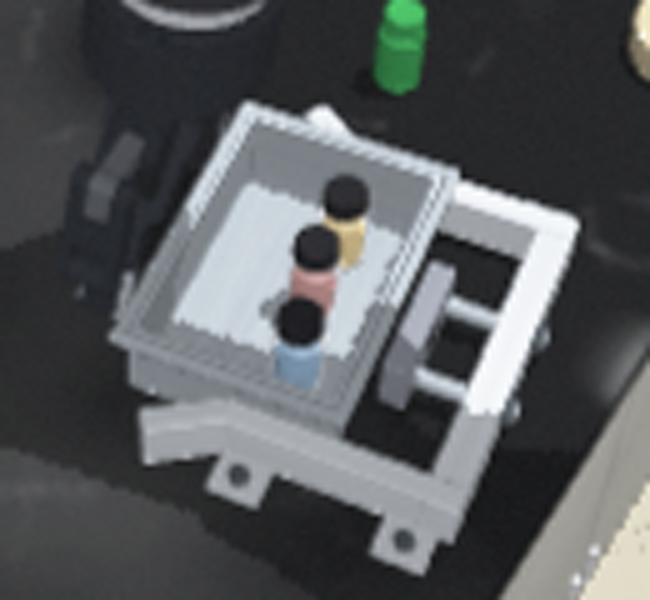

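Emit:
arm_command(moves=[{"dp": [0, -4, 0.2], "yaw": 0, "claw": 85}, {"dp": [0, -4, 0.2], "yaw": 0, "claw": 85}])

```text
time: 8.68
tool_pos: [552.1, 255.6, 31.0]
tcp_rot: [0.643, 0.764, 0.046, 0.034]
contact_force: [6.6, 1.7, -0.4]
width: 0.998
```

Emit:
arm_command(moves=[{"dp": [0, -4, 0.2], "yaw": 0, "claw": 85}, {"dp": [0, -4, 0.2], "yaw": 0, "claw": 85}])

```text
time: 8.93
tool_pos: [548.8, 255.0, 31.3]
tcp_rot: [0.643, 0.764, 0.05, 0.036]
contact_force: [9.0, 0.5, -1.3]
width: 0.995
```

Emit:
arm_command(moves=[{"dp": [0, -4, 0.5], "yaw": 0, "claw": 85}])

```text
time: 9.05
tool_pos: [548.7, 254.9, 31.7]
tcp_rot: [0.643, 0.763, 0.053, 0.038]
contact_force: [10.3, 2.0, -1.6]
width: 0.993
```

Emit:
arm_command(moves=[{"dp": [0, -4, 0.5], "yaw": 0, "claw": 85}])

```text
time: 9.18
tool_pos: [548.8, 254.8, 32.0]
tcp_rot: [0.643, 0.763, 0.057, 0.04]
contact_force: [9.3, 1.9, -1.4]
width: 0.994
```

```bash
python3 l2.py w11
```

```text
9.175 [548.8 254.8  32. ] [[-0.17, 0.976, 0.134], [0.985, 0.167, 0.034], [0.011, 0.138, -0.99]] yawx 99.77 [ 9.26  1.88 -1.39] 0.9936184509359735
dock frame TCP 126.17051588274614 0.751339763937298
```

View pics/s_w11.png

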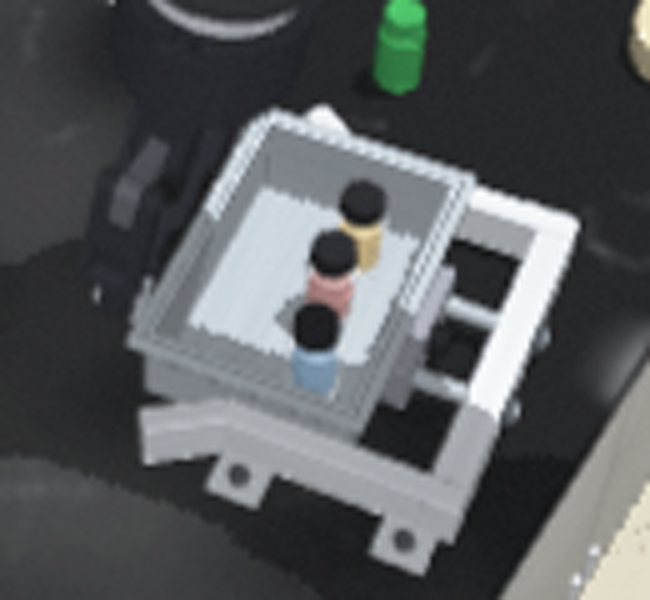

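View pics/w11.png

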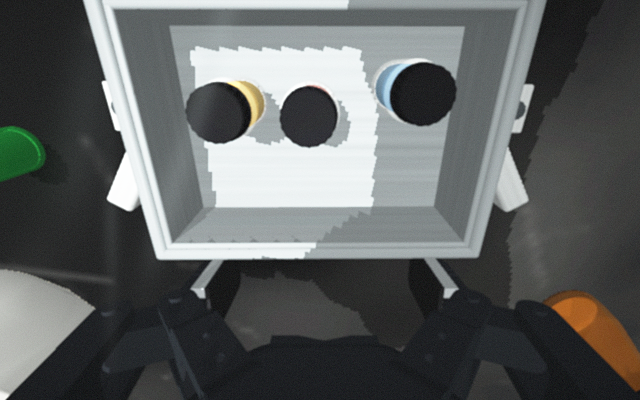

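The tray has stalled against the stop: no motion for two rows, and the position agrees with the stop estimate from the camera. Drag takes about 5 N of the pull, so I'll push a little harder to get about 10 N on the stop.

Emit:
arm_command(moves=[{"dp": [0, -5, 1], "yaw": 0, "claw": 85}])

```text
time: 9.4
tool_pos: [548.9, 254.7, 32.0]
tcp_rot: [0.643, 0.762, 0.061, 0.043]
contact_force: [11.0, 2.1, -0.4]
width: 0.993
```

Emit:
arm_command(moves=[{"dp": [0, -6, 1], "yaw": 0, "claw": 85}])

```text
time: 9.52
tool_pos: [548.9, 254.7, 32.3]
tcp_rot: [0.643, 0.762, 0.066, 0.046]
contact_force: [13.7, 1.7, -0.5]
width: 0.993
```

Emit:
arm_command(moves=[{"dp": [0, -6, 1], "yaw": 0, "claw": 85}, {"dp": [0, -6, 1], "yaw": 0, "claw": 85}])

```text
time: 9.78
tool_pos: [548.9, 254.5, 33.0]
tcp_rot: [0.643, 0.76, 0.076, 0.052]
contact_force: [12.6, 1.6, -1.8]
width: 0.994
```

Emit:
arm_command(moves=[{"dp": [0, -6, 1], "yaw": 0, "claw": 85}, {"dp": [0, -6, 1], "yaw": 0, "claw": 85}, {"dp": [0, -6, 1], "yaw": 0, "claw": 85}])

```text
time: 10.15
tool_pos: [549.1, 254.3, 33.6]
tcp_rot: [0.643, 0.758, 0.091, 0.062]
contact_force: [13.3, 1.9, -1.7]
width: 0.992
```

```bash
python3 l2.py w12
```

```text
10.15 [549.1 254.3  33.6] [[-0.165, 0.964, 0.21], [0.986, 0.157, 0.058], [0.023, 0.216, -0.976]] yawx 99.53 [13.29  1.86 -1.67] 0.9923546939108359
dock frame TCP 126.38267710804584 0.18326389990294342
```

View pics/s_w12.png

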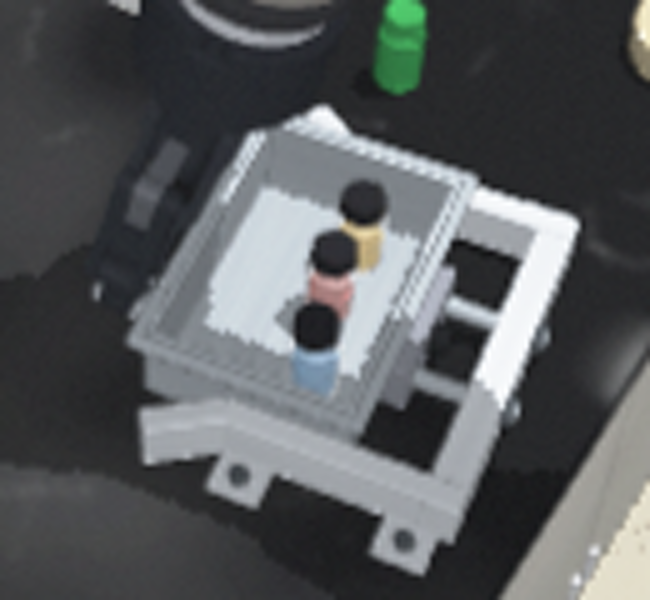

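View pics/w12.png

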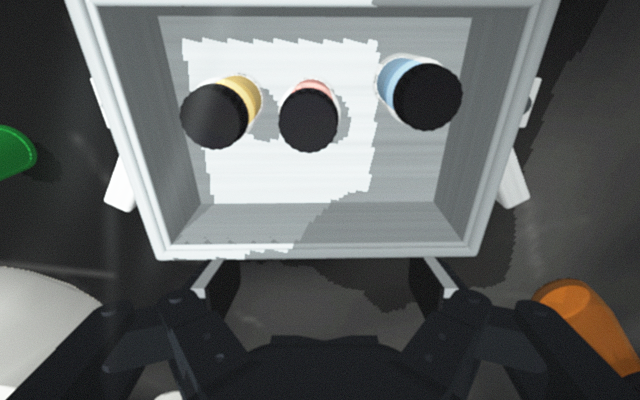

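It held about 13 N at the tool for 0.75 s. That is about 8–13 N on the stop, depending on how much the bench drag takes. The tray hasn't moved, the vials are standing, and the near wall is flush on the stop at about (410,340). I'll back off perpendicular to the pads, then go up.

Emit:
arm_command(moves=[{"dp": [0, 3, 0], "yaw": 0, "claw": 85}, {"dp": [0, 6, 0.5], "yaw": 0, "claw": 85}, {"dp": [0, 8, 1], "yaw": 0, "claw": 85}, {"dp": [0, 10, 1], "yaw": 0, "claw": 85}])

```text
time: 10.75
tool_pos: [571.0, 256.5, 33.5]
tcp_rot: [0.644, 0.758, 0.084, 0.059]
contact_force: [-0.2, 0.8, 0.2]
width: 0.993
```

```bash
python3 l2.py w13
```

```text
10.75 [571.  256.5  33.5] [[-0.165, 0.967, 0.197], [0.986, 0.157, 0.052], [0.019, 0.203, -0.979]] yawx 99.48 [-0.18  0.76  0.18] 0.9934009122905251
dock frame TCP 148.35828362443942 -1.2609879757043472
```

View pics/s_w13.png

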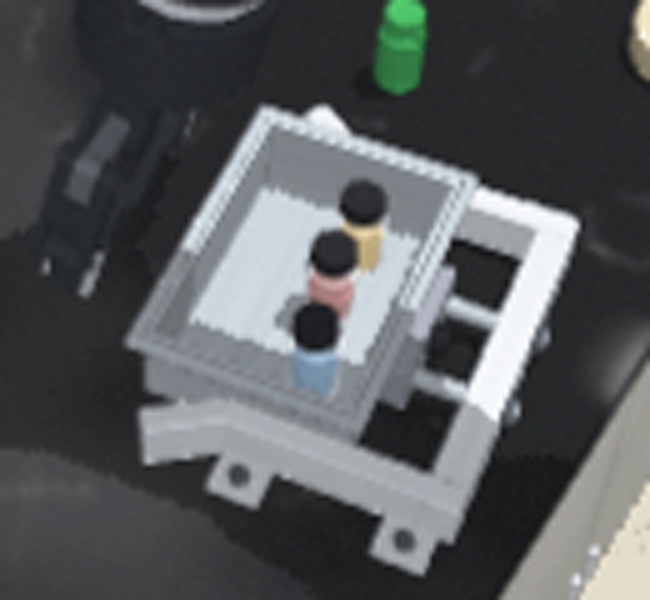

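The tool is free (force about 0) and the tray hasn't moved. Now up and clear.

Emit:
arm_command(moves=[{"dp": [0, 5, -20], "yaw": 0, "claw": 85}, {"dp": [0, 9, -35], "yaw": 0, "claw": 85}, {"dp": [0, 9, -35], "yaw": 0, "claw": 85}, {"dp": [0, 9, -35], "yaw": 0, "claw": 85}, {"dp": [0, 6, -20], "yaw": 0, "claw": 85}, {"dp": [0, 0, 0], "yaw": 0, "claw": 85}, {"dp": [0, 0, 0], "yaw": 0, "claw": 85}])

```text
time: 11.72
tool_pos: [577.9, 254.0, 185.0]
tcp_rot: [0.644, 0.758, 0.081, 0.057]
contact_force: [-0.2, 0.5, -0.9]
width: 0.997
```

```bash
python3 l2.py w14; python3 - <<'E'
from h import *
s=env.capture('scene')[:,:,::-1]; cv2.imwrite('pics/end.png',s)
f=lambda a:(np.array(a)/5.)+[290-.4,180-.4]
T=ray('scene',f([(128,342),(265,105),(475,178),(353,432)]),40)[:,:2]; k=np.array([489.75,245.9]); r=np.radians(9.7);u=np.array([np.cos(r),np.sin(r)])
print(T.round(1).tolist(),'tray dock x',70+(T.mean(0)-k)@u,'near wall',25+(T.mean(0)-k)@u)
E
```

```text
11.725 [577.9 254.  185. ] [[-0.164, 0.968, 0.191], [0.986, 0.157, 0.049], [0.018, 0.197, -0.98]] yawx 99.42 [-0.2   0.45 -0.92] 0.9974862986577002
dock frame TCP 154.74134630423737 -4.871172259228207
[[523.0, 320.6], [546.6, 180.5], [449.1, 166.2], [426.9, 306.8]] tray dock x 66.29052549431331 near wall 21.29052549431332
```

View pics/end.png

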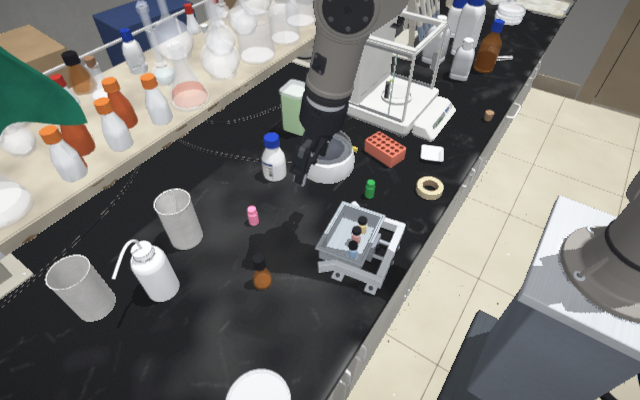

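View pics/w14.png

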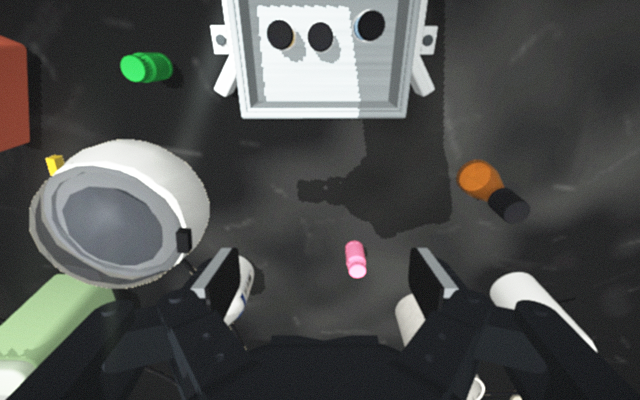

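View pics/s_w14.png

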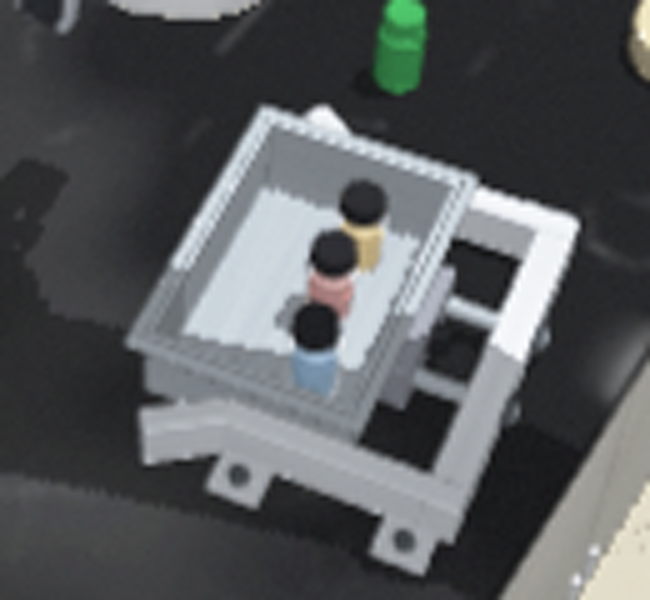

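The tray is seated at the stop, the three vials are standing, and the bottle, dropper and tape are where they were. Handing in.

```bash
python3 -c "
from plant import env
print(env.sign_off(), env.get_obs()['time'])"
```

```text
the job is handed in; nothing more can be done
the job is handed in; nothing more can be done
```

The tray is seated against the end stop, with its three vials standing, and I handed the job in at about 12 s of the 61 s. I hooked both open fingers behind the far lip, turned the tray onto the dock axis while dragging it flat, and pulled it between the rails until it stalled. I held the push for about 0.75 s, backed off and lifted clear.

**Push force:** The tool read 12.6–13.7 N during the hold, with no sample above that. About 5 N of bench drag may have taken part of it, so the stop saw roughly 8–13 N. That is an estimate, because I could not read the stop force directly.

**Seating:** The tray did not move between about 9 N and 13 N. From the drag distance, the near wall is at dock x of about 19.8 mm, against 19.7 mm for the stop face measured in the image. A final reading from the image corners gave 21.3 mm, which disagrees by 1.6 mm but is within pixel error. The plunger is hidden behind the wall, so I inferred it is fully in and did not see it.

**Surroundings:** The last pictures show the blue-capped bottle, dropper bottle and tape roll apparently where they started. The tool was free, with readings within about 1 N of zero. It had tilted about 12° by the end of the push, with no visible effect on the tray or vials.

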